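# Pass a carrier tray under the UV lamp hood

### The arm

A 7-joint arm with a two-finger parallel gripper is mounted at the origin on the work surface. World frame = base frame: x ahead of the robot, y to its left, z up, the work surface at z = 0. Lengths are in m, angles in rad, forces in N, time in s.
With the tool pointing down it reaches from about 0.35 to 0.9 m from the base axis. Payload 8.1 kg.
Tool frame: the origin (TCP) lies midway between the tips of the shut fingers; the grasp point (between the pads) lies 19 mm behind it; z points along the fingers, y is the line along which they close (so a half turn about z gives the same grasp; the last joint's range is limited). The gripper opens to 92 mm and grips with 3 to 60 N. Pads are 19 mm wide; open, the fingers measure 130 mm over their backs; the gripper's body (75 mm by 190 mm) begins 47 mm behind the grasp point.
Start: joints at [1.019, 0.434, 0.025, 1.573, -0.012, 1.134, -0.075], TCP at [0.271, -0.563, 0.227] pointing down, gripper open.
Joint ranges: [-2.62, 2.62], [-0.44, 2.09], [-1.27, 1.32], [0.08, 2.57], [-1.32, 4.46], [0.12, 2], [-2.74, 2.74]. Speed limits (rad/s): [2.22, 2.22, 3.01, 3.01, 3.14, 3.14, 3.14].

### API

Orientations are given as a rotation vector (axis times angle).
In Python, from cell import observe, cams, job gives the robot as it stands. The module is installed in compiled form; this text tells all that it offers.
- The arm moves only by the tool step_arm, never from a script. Its argument "steps" is a list of rows, each a list of 6 numbers: the shift along the world's x, y, z in mm, then the turn, a rotation vector about the world's x, y, z in rad. In form: [[dx, dy, dz, rx, ry, rz], ...]. A call has 1 to 20 rows; each row shifts and turns the commanded pose from where the row before left it; what a row does not reach is not made up. A row lasts 1/12 s, in which the tool goes at most 41.7 mm and 7.16 degrees, less where a joint would pass 70% of its speed; a pose out of reach is approached as far as the arm can. A call with a gripper value outside its range is refused whole. "gripper" is the opening, from 0 (shut) to 1 (fully open), set as the call begins (left out, the last holds). The fingers move at their own pace and stop on an object; "force" is the grip in N (left out, the last holds). Time passes only in rows, so rows that do not move let the fingers close. It gives the time, the measured TCP pose, the force, the opening and the grip force at its end, in the units of the state.
- observe(): the state, without advancing time (a new reading comes with each control period).
- cams.get_image(name): name is "side" or "top" or "wrist"; returns the picture (480x640x3 uint8, red, green, blue); there is no depth.
- cams.get_calibration(name): a dict with "fov_y" (degrees; the focal length in pixels is half the picture's height over the tangent of half this angle, whatever the lens; pixels are square), "cx", "cy" (the principal point, pixels), "world_to_cam" (4x4, takes a point from world to camera coordinates). Camera axes: x right, y up, looking along -z (the intrinsics and any distortion apply to the point x, -y, -z); pixel columns grow to the right and rows downward; lengths in m; the calibration is good to about 2 mm. The wrist camera is an equidistant fisheye: a pixel r from the principal point sees the ray r / f radians off the axis. A picture is of the moment at which its call begins: read the wrist's pose just before it. get_calibration takes no time and is no camera call; for the wrist camera it gives the pose at the moment of the call.
- job.sign_off(): hands the job in; it is judged then, once.
The state is a dict: "clock": time; "joints": joint angles; "dq": joint speeds; "joint_efforts": joint torques, N m; "position": TCP position; "ee_rot": TCP orientation; "force": force on the tool from outside, world axes, zero at the start; "ft_torque": the same for the moment, N m; "width": opening from 0.0 (shut) to 1.0 (fully open); "gripper_force": force on a finger pad.
Only numpy, scipy, OpenCV 4.12 (cv2) and the standard library are available. Lean on these libraries where they do the work, as an engineer would, in place of code of your own. Each camera call takes 0.05 s, during which the arm holds its last target. There are 200 camera calls.

### The job

Slide the metal carrier tray, with the gear ring lying in it, through the gap under the white UV lamp hood, blue tab first, until the whole tray is out on the green mat and standing lengthwise along it. The gripper does not fit under the hood, so push by the yellow tab until the blue tab is out on the mat side, let go, then take the blue tab and draw the tray the rest of the way. Keep the ring lying flat in the tray, let go at the end, and leave the other things on the bench where they are.

Things in the scene. Friction and masses are not known exactly. Their poses are not given: they have to be found in the camera images.
- hood: Fixed UV lamp hood: low white bridge, 190 mm (x) by 66 mm (y), top 104 mm above the bench, on two aluminium legs. The gap under it is 130 mm wide (x -65 to +65 mm), 62 mm high, open along y, its floor the bare bench. Origin: on the bench, middle of the gap; z up; +y is the way the tray travels. Yaw varies within about 0.1 rad.
- mat (a point): Centre, on the bench, of the flat green mat (a mark without thickness) on the hood's +y side: 140 mm wide (x), 300 mm long (y); on the hood's y axis, 195 mm from its origin, so it spans 45 to 345 mm. Axes as the hood's.
- tray: Loose aluminium carrier tray, 100 mm (x) by 240 mm (y), 0.35 to 0.7 kg; floor 5 mm thick, rim 5 mm wide, 15 mm high. Two upright tabs on its centre line, 12 mm thick (x), 30 mm long (y), top 46 mm up, 100 mm either side of its middle: blue at +y, yellow at -y. Origin: centre of its underside; z up. Starts on the hood's -y side, roughly in line with the gap, blue tab towards the hood.
- blue_tab (a point): Grip point of the tray's blue leading tab: 34 mm above the tray's underside, 100 mm from its middle (+y). Pinch the tab across its 12 mm thickness (the tray's x); axes as the tray's.
- yellow_tab (a point): Grip point of the tray's yellow trailing tab: 34 mm above the tray's underside, 100 mm from its middle (-y). Pinch the tab across its 12 mm thickness (the tray's x); axes as the tray's.
- gear_ring: Dark steel ring lying loose on the tray's floor between the tabs: outer diameter 72 mm (78 over its small teeth), inner 56 mm, 12 mm high, 0.12 kg. Origin: centre of its underside.
- grease_tube: Bystander: white and blue grease tube lying on the bench beside the mat, on the hood's +x side, 110 x 40 x 22 mm, long along its y. Origin: centre of its underside.
- screwdriver: Bystander: screwdriver with a red handle, 170 mm long, lying beside the mat on the hood's -x side, along its own x. Origin: under its middle part.
- jar: Bystander: jar with a black lid, 56 mm across, 70 mm high, standing beside the hood on its +x side. Origin: centre of its underside.
- wrench: Bystander: steel wrench 180 mm long, along its own x, lying on the hood's +x side beside the start of the tray's way, roughly along the hood's y. Origin: under its middle part.

How it is judged:
On the way, in this order (a step that is already met when the one before it is completed fails the run):
1. the blue tab passes under the hood, the rest of the tray following on the starting side (y of blue_tab in the frame of hood between -0.033 and 0.033 m and x of blue_tab in the frame of hood between -0.055 and 0.055 m and z of blue_tab in the frame of hood below 0.058 m), for 0.05 s.
2. the yellow tab passes under the hood after it (y of yellow_tab in the frame of hood between -0.033 and 0.033 m and x of yellow_tab in the frame of hood between -0.055 and 0.055 m and z of yellow_tab in the frame of hood below 0.058 m), for 0.05 s.
At the end, for the whole second after the job is handed in: The tray rests flat on the bench wholly out from under the hood on the mat side (its middle 153 to 290 mm past the middle of the hood, within 60 mm of the mat's centre line, its length within 0.35 rad of the mat's), released, with the ring lying flat in it (y of tray in the frame of hood between 0.153 and 0.29 m and x of tray in the frame of hood between -0.06 and 0.06 m and angle between the y axis of tray and the y axis of hood, either way round below 0.35 rad and height (world z) of tray below 0.01 m and angle between tray's own z axis and vertical below 0.1 rad and linear speed of tray below 0.02 m/s and z of gear_ring in the frame of tray below 0.015 m and horizontal distance between gear_ring and tray below 0.09 m and angle between gear_ring's own z axis and vertical below 0.2 rad); the robot touches nothing.
It fails at once if the ring left the tray (z of gear_ring in the frame of tray above 0.03 m or horizontal distance between gear_ring and tray above 0.11 m).
It fails at once if a bystander was moved more than 30 mm (distance of any of grease_tube, screwdriver, jar, wrench from where it was at the start of the episode above 0.03 m).
It also fails if it takes over 48 s, if anything falls off the work surface, if the arm or the gripper's body presses on something with over 40 N, if the wrist force passes 120 N, or if a joint passes its speed limit or range.

## Working session

There is one attempt and no reset: what is moved stays moved. The work goes in short steps, Python scripts to look and compute and a tool call to move; the robot and the scene stay as the last step left them, time stands still between calls to the robot, and variables do not carry over. Pictures are saved under pics/ and viewed, at most 10 in all, crops included, and the job is handed in when it is done.

Besides the shell and the picture viewer there is one more tool, called in YAML: its name, and indented under it one key for each argument. step_arm: Moves the arm, as the interface text tells. Its arguments: {"type":"object","properties":{"steps":{"type":"array","items":{"type":"array","items":{"type":"number"}}},"gripper":{"type":"number"},"force":{"type":"number"}},"required":["steps"]}

```bash
mkdir -p pics; python3 - <<'E'
from cell import observe,cams,job
import cv2
s=observe();print({k:s[k] for k in('clock','position','ee_rot','width')})
for n in('top','side'):
    cv2.imwrite(f'pics/{n}0.png',cams.get_image(n)[:,:,::-1]);c=cams.get_calibration(n);print(n,c)
E
```

```text
{'clock': 0.0, 'position': array([ 0.27088717, -0.56268447,  0.22597302]), 'ee_rot': array([-3.06145713e+00, -6.98578011e-01,  7.47657807e-04]), 'width': 0.9996017135501498}
top {'fov_y': 52.02990707908089, 'cx': 317.9810484855637, 'cy': 246.03971543132295, 'world_to_cam': array([[-0.00884341, -0.99988125,  0.01262097, -0.02088752],
       [ 0.99959491, -0.00849802,  0.02716231, -0.52495175],
       [-0.02705183,  0.01285607,  0.99955136, -0.93433593],
       [ 0.        ,  0.        ,  0.        ,  1.        ]])}
side {'fov_y': 49.79726146577372, 'cx': 319.8305938828934, 'cy': 235.7311807337189, 'world_to_cam': array([[-0.9957795 , -0.09173624, -0.00276442,  0.53497729],
       [ 0.06174448, -0.69190177,  0.71934662, -0.08179822],
       [-0.06790286,  0.71613993,  0.69464581, -0.84244488],
       [ 0.        ,  0.        ,  0.        ,  1.        ]])}
```

View pics/top0.png

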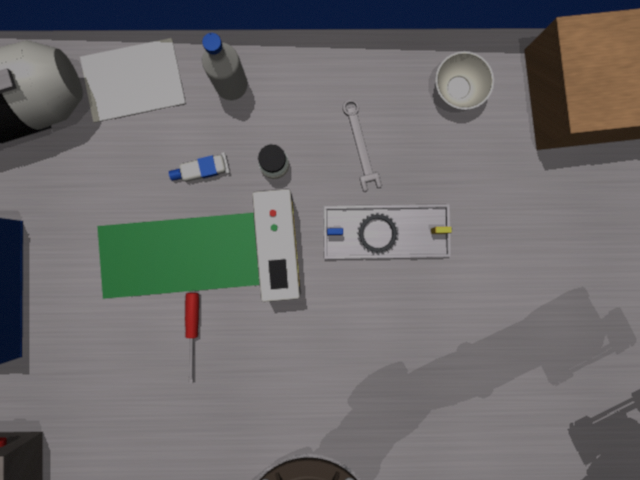

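View pics/side0.png

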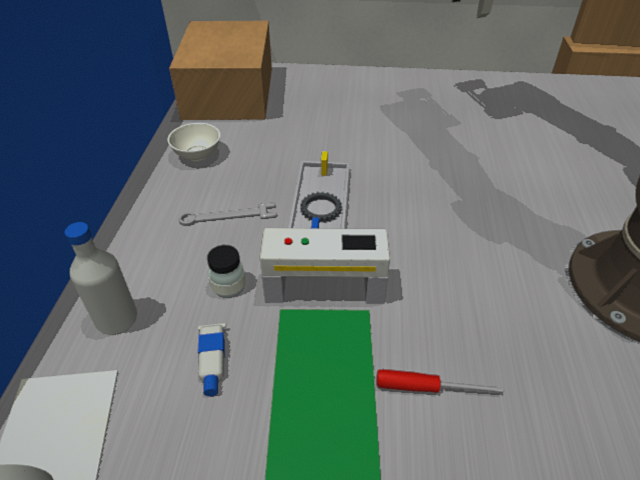

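The top view shows the tray at px (325–450, 205–260), with the blue tab at (335,231) and the yellow tab at (443,230). The hood roof spans (255–298, 190–300) and the mat lies left of it (98–260). The side view shows the same layout with the gap clear.

```bash
cat > h.py <<'E'
from cell import observe,cams,job
import cv2,numpy as np
def ray(n,uv,z):
    c=cams.get_calibration(n);f=240/np.tan(np.radians(c['fov_y']/2));M=np.linalg.inv(c['world_to_cam'])
    d=M[:3,:3]@np.array([(uv[0]-c['cx'])/f,-(uv[1]-c['cy'])/f,-1]);o=M[:3,3]
    return o+d*(z-o[2])/d[2]
def mask(im,lo,hi):
    return cv2.inRange(cv2.cvtColor(im,cv2.COLOR_RGB2HSV),lo,hi)
def blob(m):
    cs,_=cv2.findContours(m,cv2.RETR_EXTERNAL,cv2.CHAIN_APPROX_NONE)
    return max(cs,key=cv2.contourArea)
def quad(n,c,z):
    P=np.array([ray(n,p[0],z)[:2] for p in c],np.float32)
    r=cv2.minAreaRect(P);b=cv2.boxPoints(r);e=[b[1]-b[0],b[2]-b[1]];e=max(e,key=np.linalg.norm)
    return np.array(r[0]),sorted(r[1]),np.arctan2(e[1],e[0])
BL=((108,150,60),(125,255,255));YE=((22,120,80),(35,255,255));GR=((50,120,50),(75,255,255))
E
python3 - <<'E'
from h import *
im=cams.get_image('top')
c=blob(mask(im,*GR));print('mat',quad('top',c,0))
w=np.zeros(im.shape[:2],np.uint8);w[180:310,245:305]=255
m=cv2.bitwise_and(mask(im,(0,0,150),(180,60,255)),w);print('hood',quad('top',blob(m),.104))
for n,col,x0,x1 in(('blue',BL,320,350),('yellow',YE,425,460)):
    w[:]=0;w[215:245,x0:x1]=255
    c=blob(cv2.bitwise_and(mask(im,*col),w));print(n,cv2.boundingRect(c),quad('top',c,.046))
# rim corners by hand
for p in((325,206.5),(448,205.5),(450,259),(325,260.5)):print('rim',p,ray('top',p,.015))
print('ring',ray('top',(378,234),.012))
s=cams.get_image('side')
w[:]=0;w[145:180,310:340]=255
c=blob(cv2.bitwise_and(mask(s,*YE),w));print('yellow side',cv2.boundingRect(c))
x,y,ww,hh=cv2.boundingRect(c);print(ray('side',(x+ww/2,y+1),.046))
E
```

```text
mat (array([0.50998998, 0.24374631]), [0.13705579936504364, 0.29740750789642334], np.float32(-1.4922502))
hood (array([0.52524745, 0.04898487]), [0.062193866819143295, 0.18617649376392365], np.float32(0.079150766))
blue (328, 229, 15, 6) (array([ 0.55017453, -0.05646683]), [0.009203578345477581, 0.025760168209671974], np.float32(1.5626053))
yellow (435, 227, 16, 7) (array([ 0.55133146, -0.254778  ]), [0.011074059642851353, 0.02781597711145878], np.float32(1.5627863))
rim (325, 206.5) [ 0.59971909 -0.03936746  0.015     ]
rim (448, 205.5) [ 0.59987534 -0.27433496  0.015     ]
rim (450, 259) [ 0.49771772 -0.27651683  0.015     ]
rim (325, 260.5) [ 0.49697516 -0.0384189   0.015     ]
ring [ 0.54664431 -0.14018579  0.012     ]
yellow side (321, 151, 7, 25)
[ 0.55201759 -0.26381605  0.046     ]
```

step_arm:
  steps:
    - [20,21,-4,0,0,0.08]
    - [20,22,-5,0,0,0.08]
    - [20,22,-5,0,0,0.08]
    - [20,22,-5,0,0,0.08]
    - [20,22,-5,0,0,0.08]
    - [20,22,-5,0,0,0.08]
    - [20,22,-5,0,0,0.08]
    - [20,22,-5,0,0,0.08]
    - [20,22,-5,0,0,0.08]
    - [20,22,-5,0,0,0.08]
    - [20,22,-5,0,0,0.08]
    - [20,22,-5,0,0,0.08]
    - [20,22,-5,0,0,0.08]
    - [20,22,-5,0,0,0.087]
    - [0,0,0,0,0,0]
    - [0,0,0,0,0,0]
    - [0,0,0,0,0,0]
  gripper: 0.45
  force: 40

```text
clock: 1.62
position: [0.5506, -0.2567, 0.1575]
ee_rot: [-2.217, -2.225, 0.001]
force: [-0.7, -0.7, 0.3]
width: 0.448
gripper_force: 0.0
```

```bash
cat >> h.py <<'E'
def wray(uv,z):
    c=cams.get_calibration('wrist');f=240/np.tan(np.radians(c['fov_y']/2));M=np.linalg.inv(c['world_to_cam'])
    dx,dy=uv[0]-c['cx'],uv[1]-c['cy'];r=np.hypot(dx,dy);t=r/f
    d=M[:3,:3]@np.array([np.sin(t)*dx/r,-np.sin(t)*dy/r,-np.cos(t)]);o=M[:3,3]
    return o+d*(z-o[2])/d[2]
E
python3 - <<'E'
from h import *
im=cams.get_image('wrist');cv2.imwrite('pics/w1.png',im[:,:,::-1])
c=blob(mask(im,*YE));print(cv2.boundingRect(c),cams.get_calibration('wrist')['fov_y'])
P=np.array([wray(p[0],.046)[:2] for p in c]);print(P.min(0),P.max(0))
E
```

```text
(310, 206, 16, 47) 65.70646984690485
[ 0.54575015 -0.27149194] [ 0.55701636 -0.23536432]
```

View pics/w1.png

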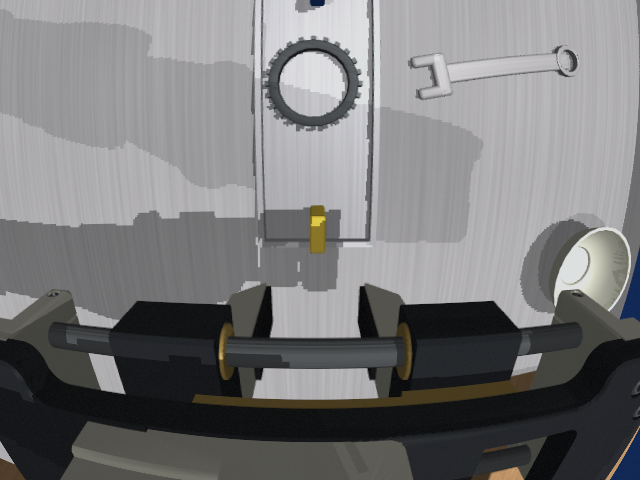

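The wrist view shows the yellow tab at px (318,230), centred between the open fingers, with the ring at (313,83) ahead. Descending now; a still row comes before closing.

step_arm:
  steps:
    - [0.4,0,-14,0,0,0]
    - [0.4,0,-14,0,0,0]
    - [0,0,-14,0,0,0]
    - [0,0,-14,0,0,0]
    - [0,0,-14,0,0,0]
    - [0,0,-14,0,0,0]
    - [0,0,-14,0,0,0]
    - [0,0,-14,0,0,0]
    - [0,0,-14,0,0,0]
    - [0,0,-9,0,0,0]
    - [0,0,-4,0,0,0]
    - [0,0,-2,0,0,0]
    - [0,0,0,0,0,0]
    - [0,0,0,0,0,0]

```text
clock: 2.83
position: [0.5523, -0.2565, 0.0174]
ee_rot: [2.216, 2.226, 0.0]
force: [0.4, 0.8, 1.0]
width: 0.451
gripper_force: 0.0
```

```bash
python3 - <<'E'
from h import *
s=observe();c=cams.get_calibration('wrist');print(s['position'],s['force'],np.linalg.inv(c['world_to_cam'])[:3,3]-s['position'])
E
```

```text
[ 0.55228266 -0.25650088  0.01740344] [0.43352435 0.82707329 1.02612912] [-0.00128846  0.0806865   0.15795134]
```

step_arm:
  steps:
    - [0,0,-1,0,0,0]
    - [0,0,0,0,0,0]
    - [0,0,0,0,0,0]
    - [0,0,0,0,0,0]
    - [0,0,0,0,0,0]
    - [0,0,0,0,0,0]
    - [0,0,0,0,0,0]
    - [0,0,0,0,0,0]
  gripper: 0
  force: 40

```text
clock: 3.5
position: [0.5521, -0.2561, 0.0159]
ee_rot: [2.216, 2.227, 0.0]
force: [-1.1, -0.0, 1.8]
width: 0.126
gripper_force: 40.0
```

step_arm:
  steps:
    - [-0.4,1,0,0,0,0.008]
    - [-0.5,2,0,0,0,0.01]
    - [-0.5,2,0,0,0,0.01]
    - [-0.5,2,0,0,0,0.01]
    - [-0.5,2,0,0,0,0.01]
    - [-0.5,2,0,0,0,0.01]
    - [-0.5,2,0,0,0,0.01]
    - [-0.5,1,0,0,0,0.007]
    - [0,0,0,0,0,0]
    - [0,0,0,0,0,0]
    - [0,0,0,0,0,0]

```text
clock: 4.42
position: [0.5482, -0.2417, 0.0159]
ee_rot: [-2.131, -2.309, -0.001]
force: [2.3, -0.6, 3.6]
width: 0.129
gripper_force: 40.0
```

```bash
cat >> h.py <<'E'
H=np.array([.5252,.0490]);ya=.0787;R=np.array([[np.cos(ya),np.sin(ya)],[-np.sin(ya),np.cos(ya)]])
def toh(p): return R@(np.asarray(p)[:2]-H)
E
python3 - <<'E'
from h import *
s=observe();print(s['position'],toh(s['position']),s['force'])
im=cams.get_image('top');cv2.imwrite('pics/t2.png',im[150:330,200:500,::-1])
w=np.zeros(im.shape[:2],np.uint8);w[215:250,300:350]=255
c=blob(cv2.bitwise_and(mask(im,*BL),w));q=quad('top',c,.046);print(q,toh(q[0]))
E
```

```text
[ 0.54817246 -0.24168383  0.01590017] [ 4.81436699e-05 -2.91590163e-01] [ 2.28553182 -0.62257379  3.62927998]
(array([ 0.53283429, -0.04169615]), [0.009743280708789825, 0.026182595640420914], np.float32(-1.4685675)) [ 0.00048024 -0.09101562]
```

View pics/t2.png

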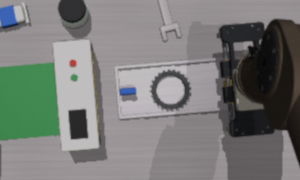

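The crop shows the tray turned square to the gap, with the blue tab at hood x ≈ 0 and the ring inside. Pushing along the hood's axis.

step_arm:
  steps:
    - [-0.2,3,0,0,0,0]
    - [-0.4,5,0,0,0,0]
    - [-0.55,7,0,0,0,0]
    - [-0.55,7,0,0,0,0]
    - [-0.55,7,0,0,0,0]
    - [-0.55,7,0,0,0,0]
    - [-0.55,7,0,0,0,0]
    - [-0.55,7,0,0,0,0]
    - [-0.55,7,0,0,0,0]
    - [-0.55,7,0,0,0,0]
    - [-0.55,7,0,0,0,0]
    - [-0.55,7,0,0,0,0]
    - [-0.55,7,0,0,0,0]
    - [-0.55,7,0,0,0,0]
    - [-0.55,7,0,0,0,0]
    - [-0.55,7,0,0,0,0]
    - [-0.4,5,0,0,0,0]
    - [-0.2,3,0,0,0,0]
    - [0,0,0,0,0,0]

```text
clock: 6.05
position: [0.5386, -0.1286, 0.0159]
ee_rot: [2.131, 2.308, -0.002]
force: [0.6, -2.8, 5.2]
width: 0.127
gripper_force: 40.0
```

```bash
python3 - <<'E'
from h import *
s=observe();print(s['position'],toh(s['position']),s['force'],s['ft_torque'],s['width'])
E
```

```text
[ 0.53858377 -0.12860223  0.01586205] [-0.00062052 -0.17810472] [ 0.60471044 -2.77231759  5.15882873] [-0.60114116 -0.19927382 -0.00682047] 0.12654334595054845
```

step_arm:
  steps:
    - [-0.2,3,0,0,0,0]
    - [-0.4,5,0,0,0,0]
    - [-0.5,7,0,0,0,0]
    - [-0.5,7,0,0,0,0]
    - [-0.5,7,0,0,0,0]
    - [-0.5,7,0,0,0,0]
    - [-0.5,7,0,0,0,0]
    - [-0.5,7,0,0,0,0]
    - [-0.5,7,0,0,0,0]
    - [-0.5,7,0,0,0,0]
    - [-0.5,7,0,0,0,0]
    - [-0.4,5,0,0,0,0]
    - [-0.2,3,0,0,0,0]
    - [0,0,0,0,0,0]
    - [0,0,0,0,0,0]

```text
clock: 7.3
position: [0.5329, -0.0498, 0.0158]
ee_rot: [2.131, 2.308, -0.002]
force: [-0.2, -4.3, 5.9]
width: 0.126
gripper_force: 40.0
```

```bash
python3 - <<'E'
from h import *
s=observe();print(s['position'],toh(s['position']),s['force'],s['ft_torque'],s['width'])
E
```

```text
[ 0.53287706 -0.0498411   0.01583689] [-0.00011747 -0.09913873] [-0.19042925 -4.30879456  5.8720088 ] [-0.6505785  -0.25909183 -0.04524295] 0.1261848691976901
```

step_arm:
  steps:
    - [0,0,0,0,0,0]
    - [0,0,0,0,0,0]
    - [0,0,0,0,0,0]
    - [0,0,0,0,0,0]
    - [0,0,0,0,0,0]
    - [0,0,5,0,0,0]
    - [0,0,10,0,0,0]
    - [0,0,20,0,0,0]
    - [0,0,20,0,0,0]
    - [0,0,20,0,0,0]
    - [0,0,20,0,0,0]
    - [0,0,20,0,0,0]
    - [0,0,20,0,0,0]
    - [0,0,15,0,0,0]
    - [0,0,0,0,0,0]
  gripper: 0.45

```text
clock: 8.55
position: [0.5353, -0.0489, 0.1699]
ee_rot: [2.128, 2.305, 0.006]
force: [1.0, 0.5, -0.1]
width: 0.452
gripper_force: 0.0
```

step_arm:
  steps:
    - [-1,15,0,0,0,0]
    - [-1.6,20,0,0,0,0]
    - [-1.6,20,0,0,0,0]
    - [-1.6,20,0,0,0,0]
    - [-1.6,20,0,0,0,0]
    - [-1.6,20,0,0,0,0]
    - [-1.6,20,0,0,0,0]
    - [-1.6,20,0,0,0,0]
    - [-1.6,20,0,0,0,0]
    - [-1.6,20,0,0,0,0]
    - [-0.4,5,0,0,0,0]
    - [0,0,0,0,0,0]
    - [0,0,0,0,0,0]
    - [0,0,0,0,0,0]

```text
clock: 9.72
position: [0.5178, 0.1492, 0.1656]
ee_rot: [2.132, 2.306, -0.001]
force: [-1.2, -0.3, -0.4]
width: 0.445
gripper_force: 0.0
```

```bash
python3 - <<'E'
from h import *
s=observe();print(s['position'],toh(s['position']),s['ee_rot'])
im=cams.get_image('wrist');cv2.imwrite('pics/w3.png',im[:,:,::-1])
m=mask(im,*BL);m[280:]=0;m[:,400:]=0;m[:,:240]=0
c=blob(m);print(cv2.boundingRect(c))
P=np.array([wray(p[0],.046)[:2] for p in c]);Q=np.array([toh(p) for p in P]);print(P.min(0),P.max(0),Q.min(0),Q.max(0))
E
```

```text
[0.51779702 0.14922337 0.16561602] [0.00049937 0.10049516] [ 2.13232647e+00  2.30635589e+00 -1.35036448e-03]
(307, 206, 15, 43)
[0.50982014 0.13525824] [0.5227327 0.1697131] [-0.00655138  0.08697519] [0.00444972 0.12081492]
```

View pics/w3.png

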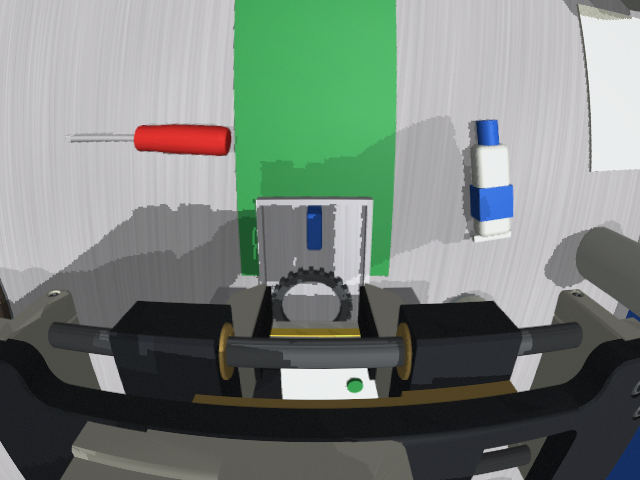

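The wrist view shows the blue tab out on the mat at px (314,228), in line with the gripper, and the ring flat at (312,300). Descending on the blue tab.

step_arm:
  steps:
    - [-0.5,1,-14,0,0,0]
    - [-0.5,1,-14,0,0,0]
    - [0,1,-14,0,0,0]
    - [0,0,-14,0,0,0]
    - [0,0,-14,0,0,0]
    - [0,0,-14,0,0,0]
    - [0,0,-14,0,0,0]
    - [0,0,-14,0,0,0]
    - [0,0,-14,0,0,0]
    - [0,0,-13,0,0,0]
    - [0,0,-6,0,0,0]
    - [0,0,-3,0,0,0]
    - [0,0,0,0,0,0]
    - [0,0,0,0,0,0]

```text
clock: 10.93
position: [0.517, 0.1537, 0.0182]
ee_rot: [2.131, 2.308, 0.001]
force: [0.1, 0.2, -0.2]
width: 0.45
gripper_force: 0.0
```

step_arm:
  steps:
    - [0,0,-2,0,0,0]
    - [0,0,0,0,0,0]
    - [0,0,0,0,0,0]
    - [0,0,0,0,0,0]
    - [0,0,0,0,0,0]
    - [0,0,0,0,0,0]
    - [0,0,0,0,0,0]
    - [0,0,0,0,0,0]
  gripper: 0
  force: 40

```text
clock: 11.6
position: [0.5168, 0.1539, 0.0159]
ee_rot: [2.131, 2.308, 0.0]
force: [0.1, -0.3, 3.5]
width: 0.131
gripper_force: 40.0
```

step_arm:
  steps:
    - [-0.2,3,0,0,0,0]
    - [-0.4,5,0,0,0,0]
    - [-0.55,7,0,0,0,0]
    - [-0.55,7,0,0,0,0]
    - [-0.55,7,0,0,0,0]
    - [-0.55,7,0,0,0,0]
    - [-0.55,7,0,0,0,0]
    - [-0.55,7,0,0,0,0]
    - [-0.55,7,0,0,0,0]
    - [-0.55,7,0,0,0,0]
    - [-0.55,7,0,0,0,0]
    - [-0.55,7,0,0,0,0]
    - [-0.55,7,0,0,0,0]
    - [-0.55,7,0,0,0,0]
    - [-0.55,7,0,0,0,0]
    - [-0.55,7,0,0,0,0]
    - [-0.4,5,0,0,0,0]
    - [-0.2,3,0,0,0,0]
    - [0,0,0,0,0,0]

```text
clock: 13.18
position: [0.5083, 0.2663, 0.0159]
ee_rot: [2.131, 2.306, -0.002]
force: [-0.1, -6.1, 7.1]
width: 0.128
gripper_force: 40.0
```

step_arm:
  steps:
    - [-0.2,3,0,0,0,0]
    - [-0.4,5,0,0,0,0]
    - [-0.55,7,0,0,0,0]
    - [-0.55,7,0,0,0,0]
    - [-0.55,7,0,0,0,0]
    - [-0.55,7,0,0,0,0]
    - [-0.55,7,0,0,0,0]
    - [-0.55,7,0,0,0,0]
    - [-0.55,7,0,0,0,0]
    - [-0.55,7,0,0,0,0]
    - [-0.55,7,0,0,0,0]
    - [-0.55,7,0,0,0,0]
    - [-0.55,7,0,0,0,0]
    - [-0.55,7,0,0,0,0]
    - [-0.4,5,0,0,0,0]
    - [-0.2,3,0,0,0,0]
    - [0,0,0,0,0,0]
    - [0,0,0,0,0,0]

```text
clock: 14.68
position: [0.5009, 0.366, 0.016]
ee_rot: [2.131, 2.305, -0.002]
force: [0.6, -6.1, 7.3]
width: 0.128
gripper_force: 40.0
```

step_arm:
  steps:
    - [0,0,0,0,0,0]
    - [0,0,0,0,0,0]
    - [0,0,0,0,0,0]
    - [0,0,0,0,0,0]
    - [0,0,0,0,0,0]
    - [0,0,5,0,0,0]
    - [0,0,10,0,0,0]
    - [0,0,20,0,0,0]
    - [0,0,20,0,0,0]
    - [0,0,20,0,0,0]
    - [0,0,20,0,0,0]
    - [0,0,20,0,0,0]
    - [0,0,20,0,0,0]
    - [0,0,15,0,0,0]
    - [0,0,10,0,0,0]
    - [0,0,0,0,0,0]
    - [0,0,0,0,0,0]
    - [0,0,0,0,0,0]
  gripper: 0.45

```text
clock: 16.18
position: [0.4995, 0.3674, 0.1749]
ee_rot: [-2.131, -2.308, 0.002]
force: [0.1, 0.7, -0.4]
width: 0.451
gripper_force: 0.0
```

```bash
python3 - <<'E'
from h import *
s=observe();print(s['clock'],s['position'],toh(s['position']),s['force'])
im=cams.get_image('top');cv2.imwrite('pics/t4.png',im[:,:,::-1])
w=np.zeros(im.shape[:2],np.uint8);w[200:300,170:260]=255
c=blob(cv2.bitwise_and(mask(im,*YE),w));q=quad('top',c,.046);print('yellow',q,toh(q[0]))
E
```

```text
16.1833 [0.49953118 0.36739378 0.1748568 ] [-0.00055764  0.31942633] [ 0.11455172  0.72799445 -0.3941949 ]
yellow (array([0.51618081, 0.16092885]), [0.01099519431591034, 0.02739281766116619], np.float32(1.5671321)) [-0.00019156  0.11229148]
```

View pics/t4.png

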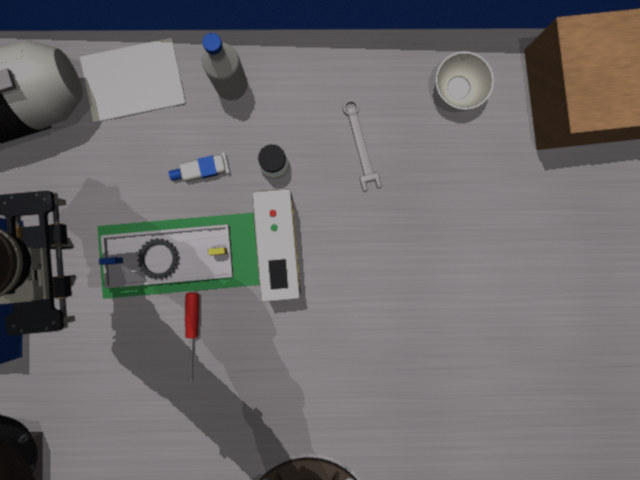

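The top view shows the whole tray on the mat, px (103–232, 227–287), well clear of the hood, with the ring flat at (158,259). The other things are unmoved and the gripper is free.

```bash
python3 -c "
from cell import job
print(job.sign_off())"
```

```text
the job is handed in; nothing more can be done
None
```

The tray is fully out on the green mat, lengthwise along it with its middle about 215 mm past the hood's middle. The ring lies flat in it, the gripper has let go, no bystander moved in the last picture, and I handed the job in at about 16 s of the 48 s; no verdict came back.

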